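# Unstack the filter line and stow each unit in its own holder

### The arm

A 7-joint arm with a two-finger parallel gripper is mounted at the origin on a cart in front of the work surface, level with it; the furniture and walls round the work are solid. World frame = base frame: x ahead of the robot, y to its left, z up, the work surface at z = 0. Lengths are in m, angles in rad, forces in N, time in s.
With the tool pointing down it reaches from about 0.4 to 0.85 m from the base axis. Payload 6.9 kg.
Tool frame: the origin (TCP) lies midway between the tips of the shut fingers; the grasp point (between the pads) lies behind it (ctrl.pinch_z is the z of the grasp point in the tool frame, in m); z points along the fingers, y is the direction in which the jaws open and shut (so a half turn about z gives the same grasp; the last joint's range is limited). The gripper opens to 85 mm and grips with 20 to 120 N. Pads are 22 mm wide; open, the fingers measure 114 mm over their backs; the gripper's body (76 mm by 85 mm) begins 54 mm behind the grasp point. The pads swing forward as they close: fully open they stand 13 mm farther back than shut.
Start: joints at [-1.002, 0.507, -0.238, 1.5, 0.126, 1.149, -0.155], TCP at [0.279, 0.559, 0.231] pointing down, gripper open.
Joint ranges: [-3.08, 3.08], [-0.24, 2.05], [-1.43, 1.35], [0, 2.5], [-1.52, 4.66], [0.17, 1.96], [-2.89, 2.89]. Speed limits (rad/s): [2.39, 2.39, 3.14, 3.14, 3.14, 3.14, 3.14].

### API

Orientations are given as a unit quaternion [w, x, y, z].
In Python, from station import ctrl, get_state, vision, ticket, models gives the robot as it stands. Calls block until the motion is done:
- ctrl.movep(position, orientation): joint-space move of the TCP to a pose.
- ctrl.movel(position, frame=None, max_speed=0.15): straight line of the TCP; frame=None keeps the orientation; max_speed is the mean speed in m/s.
- ctrl.set_joints(angles): joint-space move.
- ctrl.ungrasp() and ctrl.close_gripper(force=None): open the fingers fully, or close them until they stop; force is the grip in N (None keeps the last).
- ctrl.pause(seconds).
- ctrl.ik(position, orientation): joint angles nearest the present ones, or None.
- get_state(): the state.
- vision.grab_frame(name): name is "scene" or "top" or "wrist"; returns (picture, depth): 384x512x3 uint8, blue, green, red; 384x512 float32, m along the optical axis (not along the pixel's ray), 0 where there is no reading.
- vision.camera_info(name): a dict with "mtx" (3x3 intrinsics, pixels), "dist_coeffs" ([k1, k2, p1, p2, k3] as OpenCV has them; the pictures are not rectified), "R" (3x3) and "t" (3): a world point X has camera coordinates R X + t; the wrist camera has in their place "hand_eye" (4x4, takes a point from camera to tool coordinates, whose origin is the TCP and whose axes are the flange's). Camera axes: x right, y down, z forward; pixel columns grow to the right and rows downward; lengths in m; the calibration is good to about 2 mm. A picture is of the moment at which its call begins: read the wrist's pose just before it. camera_info takes no time and is no camera call.
A pose or a line that the arm cannot do raises ctrl.Unreachable and nothing moves.
- ticket.close_job(): hands the job in, once; it reports no verdict.
Trained networks look in the newest picture that a camera, given by its name, has taken for a name from the list of things; names that differ only in an ending like _2 or _b are one class to them, and where a whole thing is asked for, a point or a joint stands for the part that bears it (a point fixed in the world has none). Each returns a list of dicts, best first, with "p" (0 to 1); they miss things now and then, are a little off and sometimes report something else, mostly with a low value. They report only what shows in the picture. A call takes as long as a camera call. They do not tell look-alikes from the thing itself.
- models.recognise(camera, target): "point" ([column, row] in pixels, amid what is visible of it).
- models.masks_of(camera, target): "mask" (384x512 bool, what is visible of it) and "point" ([column, row] in pixels, amid what is visible of it).
The state is a dict: "time": time; "qpos": joint angles; "qd": joint speeds; "tau": joint torques, N m; "tcp_pos": TCP position; "eef_rot": TCP orientation; "contact_force": force on the tool from outside, world axes, zero at the start; "wrist_torque": the same for the moment, N m; "width": finger opening in m.
Only numpy, scipy, OpenCV 4.12 (cv2) and the standard library are available. Lean on these libraries where they do the work, as an engineer would, in place of code of your own. Each camera call takes 0.05 s, during which the arm holds its last target. There are 200 camera calls.

### The job

Take the stack on the bench apart and put each unit in its own place: the attenuator lying flat in the small red tray, each filter cartridge pressed into the clip holder of its own colour until it clicks fully home, and the power brick lying flat in the large yellow tray. Keep every unit right way up, and leave the tape roll and the loupe where they are.

Things in the scene. Friction and masses are not known exactly. Their poses are not given: they have to be found in the camera images.
- attenuator: black attenuator block, top of the stack: body 24 (x) x 50 (y) x 22 (z) mm, a round white dial 18 mm wide on top (to 29 mm), a white stub 9 mm thick at each y end (68 mm over all), 70 g. Origin: centre of the underside. Grip the body across its 24 mm
- cartridge_blue: filter cartridge: flat black block 34 (x) x 80 (y) x 24 (z) mm, 90 g, blue caps on the last 16 mm of both ends. Second from the top of the stack, lying crosswise over the other cartridge, under the attenuator. Origin: centre of the underside; y along the length; both ends alike, each with a groove 7 to 13 mm above the underside that a sprung ball snaps into. Grip across the 34 mm width
- cartridge_orange: filter cartridge: flat black block 34 (x) x 80 (y) x 24 (z) mm, 90 g, orange caps on the last 16 mm of both ends. Third from the top of the stack, lying lengthwise on the power brick. Origin: centre of the underside; y along the length; both ends alike, each with a groove 7 to 13 mm above the underside that a sprung ball snaps into. Grip across the 34 mm width
- power_brick: black power brick, bottom of the stack, 46 (x) x 105 (y) x 30 (z) mm, 210 g, standing on the bench. Origin: centre of the underside. Grip across the 46 mm width
- clip_blue: fixed clip holder: blue plate 54 x 118 (y) x 8 mm; origin under its centre. Cartridge enters from above, length along y, and ends on the plate (underside 8 mm over this origin). End blocks 83 mm apart (30 mm high), corner guides 38 mm apart (24 mm high), 4 mm flares; middle 54 mm open for fingers. A sprung ball in each block, 18 mm up: about 5 to 12 N presses it past, till it clicks; it then stays
- clip_orange: fixed clip holder: orange plate 54 x 118 (y) x 8 mm; origin under its centre. Cartridge enters from above, length along y, and ends on the plate (underside 8 mm over this origin). End blocks 83 mm apart (30 mm high), corner guides 38 mm apart (24 mm high), 4 mm flares; middle 54 mm open for fingers. A sprung ball in each block, 18 mm up: about 5 to 12 N presses it past, till it clicks; it then stays
- small_tray: red shallow open tray, fixed to the bench, 52 x 96 mm outside, 46 (x) x 90 (y) mm inside, long side along own y, floor 3 mm thick, rim 8 mm over the origin (centre of the underside). Place of the attenuator
- large_tray: yellow shallow open tray, fixed to the bench, 74 x 133 mm outside, 68 (x) x 127 (y) mm inside, long side along own y, floor 3 mm thick, rim 8 mm over the origin (centre of the underside). Place of the power brick
- masking_roll: roll of tan tape lying flat, 104 mm across, 25 mm high, a bystander. Origin: centre of the underside
- loupe: white loupe, 30 x 34 x 16 mm, black lens on top, a bystander. Origin: centre of the underside
Things that resemble listed ones, but are neither listed nor needed, are in the scene too. Of the things like the clip_orange, leave any that is green; of the rest the larger one is meant.

How it is judged:
At the end, for the whole second after the job is handed in: Attenuator flat in the red tray, brick flat in the yellow tray (centres within 16 mm, at most 3 mm over the tray floor); each cartridge home in the clip of its colour (centre within 4 mm, at most 2.5 mm over the plate, within 0.1 rad); tilt under 0.06 rad; all released, at rest (horizontal distance between attenuator and small_tray below 0.016 m and z of attenuator in the frame of small_tray below 0.006 m and angle between each of attenuator, power_brick, cartridge_blue, cartridge_orange's own z axis and vertical below 0.06 rad and horizontal distance between power_brick and large_tray below 0.016 m and z of power_brick in the frame of large_tray below 0.006 m and horizontal distance between cartridge_blue and clip_blue below 0.004 m and z of cartridge_blue in the frame of clip_blue below 0.0105 m and angle between the y axis of cartridge_blue and the y axis of clip_blue, either way round below 0.1 rad and horizontal distance between cartridge_orange and clip_orange below 0.004 m and z of cartridge_orange in the frame of clip_orange below 0.0105 m and angle between the y axis of cartridge_orange and the y axis of clip_orange, either way round below 0.1 rad and linear speed of each of attenuator, cartridge_blue, cartridge_orange, power_brick below 0.02 m/s); the robot touches nothing.
It fails at once if the tape roll was pushed away by more than 25 mm (distance of masking_roll from where it was at the start of the episode above 0.025 m).
It fails at once if the loupe was pushed away by more than 25 mm (distance of loupe from where it was at the start of the episode above 0.025 m).
It fails at once if a unit of the stack was tipped over (angle between any of attenuator, cartridge_blue, cartridge_orange, power_brick's own z axis and vertical above 0.9 rad).
It also fails if it takes over 115 s, if anything falls off the work surface, if the arm or the gripper's body presses on something with over 40 N, if the wrist force passes 120 N, or if a joint passes its speed limit or range.

## Working session

There is one attempt and no reset: what is moved stays moved. The work goes in short steps, each a Python script; the robot and the scene stay as the last script left them, time stands still between calls to the robot, and variables do not carry over. Pictures are saved under pics/ and viewed, about 12 in all and at most 16, crops included, and the job is handed in when it is done.

```bash
ls; mkdir -p pics; python3 - <<'E'
from station import ctrl,get_state,vision
import cv2,numpy as np
for n in("scene","top"):
    im,d=vision.grab_frame(n); cv2.imwrite(f"pics/{n}0.png",im); np.savez(f"{n}0.npz",im=im,d=d)
    c=vision.camera_info(n); print(n,c)
s=get_state(); print(s,ctrl.pinch_z); print(vision.camera_info("wrist"))
E
```

```text
pics
scene {'mtx': array([[407.11226033,   0.        , 261.13224956],
       [  0.        , 407.11226033, 197.51440393],
       [  0.        ,   0.        ,   1.        ]]), 'dist_coeffs': array([-0.0330219,  0.       ,  0.       ,  0.       ,  0.       ]), 'R': array([[ 0.69430501, -0.71958817,  0.01155069],
       [-0.50115753, -0.49494326, -0.70983963],
       [ 0.51650914,  0.48705649, -0.70426862]]), 't': array([-0.38676575,  0.33513008,  0.71623445])}
top {'mtx': array([[481.03884277,   0.        , 257.3726408 ],
       [  0.        , 481.03884277, 199.70033663],
       [  0.        ,   0.        ,   1.        ]]), 'dist_coeffs': array([-0.15237864,  0.        ,  0.        ,  0.        ,  0.        ]), 'R': array([[ 1.53054733e-03, -9.99968262e-01, -7.81874522e-03],
       [-9.86855762e-01, -2.46901853e-04, -1.61603351e-01],
       [ 1.61596292e-01,  7.96331535e-03, -9.86824819e-01]]), 't': array([0.00662215, 0.55518864, 1.21097832])}
{'time': 0.1, 'qpos': array([-1.00249741,  0.50826219, -0.23751712,  1.50102584,  0.12572592,
        1.14890062, -0.15479604]), 'qd': array([-0.
[... 450 characters left out ...]
rist_torque': array([ 0.05244992,  0.03116023, -0.03484662]), 'width': 0.08533058289570536} -0.0187
{'mtx': array([[271.5744883 ,   0.        , 255.08380394],
       [  0.        , 271.5744883 , 191.69221428],
       [  0.        ,   0.        ,   1.        ]]), 'dist_coeffs': array([0.01629947, 0.        , 0.        , 0.        , 0.        ]), 'hand_eye': array([[-2.21433582e-04, -9.49445841e-01, -3.13930799e-01,
         8.01165510e-02],
       [ 9.99999758e-01, -3.32455498e-06, -6.95303055e-04,
         2.52943072e-04],
       [ 6.59108913e-04, -3.13930877e-01,  9.49445612e-01,
        -1.41132967e-01],
       [ 0.00000000e+00,  0.00000000e+00,  0.00000000e+00,
         1.00000000e+00]])}
```

View pics/top0.png

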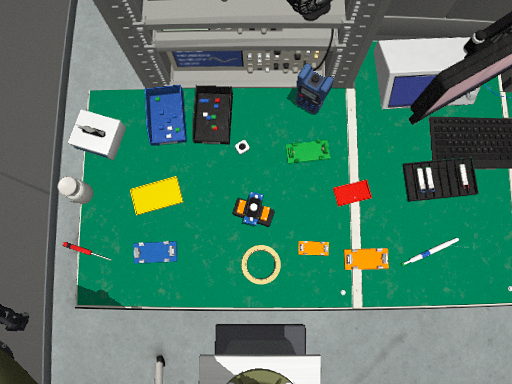

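View pics/scene0.png

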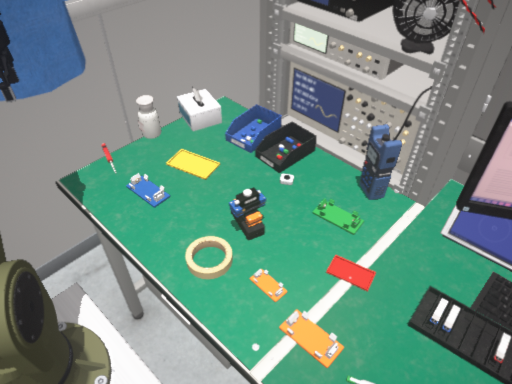

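Top view: the stack is at about (254,209). Candidates for clip_orange are the green one at (308,151), which is excluded, a small orange one at (313,248) and a large orange one at (367,259), which I choose. Blue clip (155,251), red tray (352,192), yellow tray (157,195), tape roll (261,264), loupe (242,147). The blue and black bins at (165,115) and (212,115) are only scenery.

```bash
cat > h.py <<'E'
from station import ctrl,get_state,vision,models
import cv2,numpy as np
from scipy.spatial.transform import Rotation as Rn
def tool():
    s=get_state(); q=s["eef_rot"]; T=np.eye(4)
    T[:3,:3]=Rn.from_quat([q[1],q[2],q[3],q[0]]).as_matrix(); T[:3,3]=s["tcp_pos"]; return T
def grab(n):
    """picture, and world coordinates per pixel (nan where no depth)"""
    c=vision.camera_info(n); W=tool() if n=="wrist" else None
    im,d=vision.grab_frame(n)
    if n=="wrist": M=W@c["hand_eye"]
    else:
        M=np.eye(4); M[:3,:3]=c["R"].T; M[:3,3]=-c["R"].T@c["t"]
    v,u=np.mgrid[:384,:512]
    p=cv2.undistortPoints(np.stack([u,v],-1).reshape(-1,1,2).astype(float),c["mtx"],c["dist_coeffs"]).reshape(384,512,2)
    r=np.concatenate([p,np.ones((384,512,1))],-1)@M[:3,:3].T
    P=r*d[...,None]+M[:3,3]; P[d<=0]=np.nan
    return im,P,r,M[:3,3]
def at_z(r,o,m,z): # pixels m cast on plane z
    q=r[m]; return (o+q*((z-o[2])/q[:,2])[:,None])[:,:2]
def rect(xy):
    """centre, (short,long), angle of the long axis from world x"""
    (c,s,a)=cv2.minAreaRect((xy*1000).astype(np.float32)); a=np.radians(a)
    if s[0]<s[1]: a+=np.pi/2
    a=(a+np.pi/2)%np.pi-np.pi/2
    return np.array(c)/1000,sorted(s),a
def quat(a):
    """tool down, with jaw (y) direction at world angle a"""
    z=np.array([0,0,-1.]);y=np.array([np.cos(a),np.sin(a),0]);x=np.cross(y,z)
    q=Rn.from_matrix(np.stack([x,y,z],1)).as_quat(); return [q[3],q[0],q[1],q[2]]
def blob(m,px,rad=40):
    k=np.zeros(m.shape,np.uint8);cv2.circle(k,tuple(px),rad,1,-1)
    n,l,s,_=cv2.connectedComponentsWithStats((m&(k>0)).astype(np.uint8))
    return l==1+np.argmax(s[1:,4])
E
python3 - <<'E'
from h import *
im,P,r,o=grab("top")
hsv=cv2.cvtColor(im,cv2.COLOR_BGR2HSV); H,S,V=cv2.split(hsv)
R=dict(clip_orange=((H>8)&(H<20)&(S>150),(367,259),.008),small_orange=((H>8)&(H<20)&(S>150),(313,248),.008),clip_blue=((H>95)&(H<125)&(S>120),(155,251),.008),red=(((H<5)|(H>172))&(S>150),(352,192),.006),yellow=((H>22)&(H<34)&(S>150),(157,195),.006),tape=((H>12)&(H<30)&(S>40)&(S<160),(261,264),.025))
for n,(m,px,z) in R.items():
    b=blob(m,px,35); print(n,*[np.round(x,4) for x in rect(at_z(r,o,b,z))],'zmed',np.nanmedian(P[b][:,2]).round(4))
for n in ["attenuator","cartridge_blue","cartridge_orange","power_brick","loupe","clip_orange","clip_blue"]:
    for e in models.recognise("top",n)[:3]:
        u,v=map(int,e["point"]); print(n,e["p"],(u,v),P[v,u].round(3))
a=im[170:250,210:310];b=im[220:300,290:410]
cv2.imwrite("pics/c1.png",np.hstack([cv2.resize(a,(400,320),interpolation=2),cv2.resize(b,(400,320),interpolation=2)]))
E
```

```text
clip_orange [ 0.4025 -0.2815] [ 54.2345 117.7302] -1.5509 zmed 0.0072
small_orange [ 0.432  -0.1407] [35.8268 79.8031] 1.5297 zmed 0.0053
clip_blue [0.42   0.2817] [ 54.004  117.1962] -1.5174 zmed 0.0076
red [ 0.5816 -0.2493] [51.8318 95.9536] -1.3273 zmed 0.0033
yellow [0.574  0.2838] [ 75.5104 134.0857] -1.2911 zmed 0.0036
tape [3.89e-01 2.00e-04] [98.6881 99.0458] -1.57 zmed 0.0236
attenuator 0.64 (251, 207) [0.527 0.022 0.107]
cartridge_blue 0.73 (249, 212) [0.515 0.027 0.102]
cartridge_orange 0.69 (258, 206) [0.531 0.005 0.098]
power_brick 0.73 (262, 221) [ 0.501 -0.005  0.029]
loupe 0.61 (242, 144) [0.714 0.05  0.015]
clip_orange 0.85 (306, 151) [ 0.696 -0.126  0.009]
clip_orange 0.81 (363, 257) [ 0.407 -0.274  0.007]
clip_orange 0.62 (312, 246) [ 0.437 -0.139 -0.   ]
clip_blue 0.9 (154, 249) [0.428 0.284 0.008]
```

View pics/c1.png

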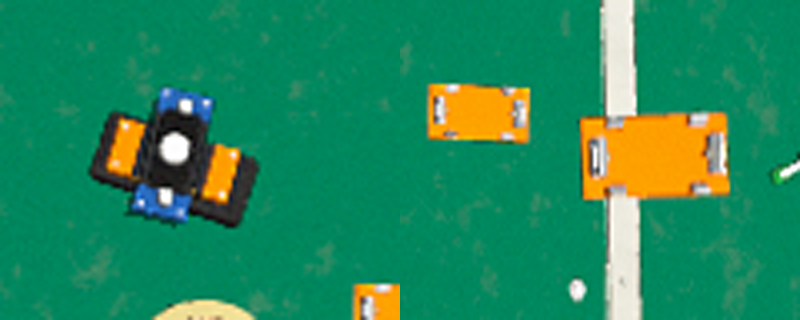

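The crop confirms the choice: the right-hand orange clip measures 54x118 mm and the left one 36x80 mm. The attenuator and blue cartridge run along roughly -14° in the world frame. Next is a close look from above the stack.

```bash
python3 - <<'E'
from h import *
ctrl.movep([0.515,0.012,0.27],quat(np.radians(76)))
im,P,r,o=grab("wrist"); cv2.imwrite("pics/w1.png",im[:,:]); np.savez("w1.npz",im=im,P=P,r=r,o=o)
for z0,z1 in((.102,.112),(.092,.1015),(.07,.084),(.048,.06),(.022,.036)):
    m=(P[...,2]>z0)&(P[...,2]<z1)&(np.hypot(P[...,0]-.515,P[...,1]-.012)<.1); q=P[m]
    if len(q)>20: print(z0,len(q),*[np.round(x,4) for x in rect(q[:,:2])],q[:,2].mean().round(4))
print(get_state()["tcp_pos"],get_state()["time"],ctrl.ik([.5816,-.2493,.05],quat(-1.327+np.pi/2)))
E
```

```text
0.102 181 [0.5278 0.0159] [16.5348 16.7094] -0.244 0.1055
0.092 644 [0.5277 0.0152] [23.574  65.0155] -0.2208 0.0982
0.07 715 [0.5291 0.0169] [34.203  80.4997] -0.2258 0.0766
0.048 840 [0.5175 0.0205] [55.9761 80.5847] 1.2936 0.0527
0.022 1004 [0.4893 0.0182] [109.7604 146.162 ] -0.0203 0.0261
[0.51508521 0.01306843 0.26992034] 2.6917 [ 0.23757945  0.70855734  0.21636992  1.69236396 -0.20361151  0.76272713
  0.79493044]
```

View pics/w1.png

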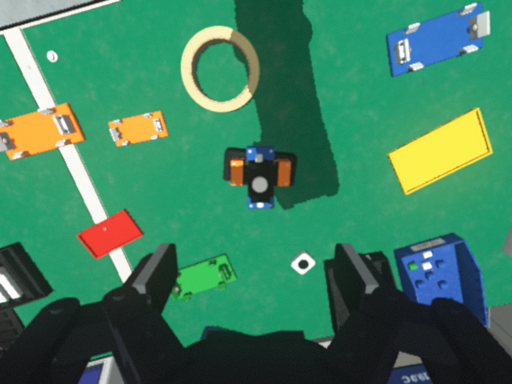

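The heights and sizes match the stack (attenuator 23.6x65, blue 34x80.5). The attenuator is at (0.528,0.0155) with yaw -0.223. I'll pick and place it now.

```bash
cat >> h.py <<'E'
def rep(t):
    s=get_state(); print(t,"t%.1f"%s["time"],s["tcp_pos"].round(4),"F",s["contact_force"].round(1),"w%.4f"%s["width"])
def pick(xy,long,under,dz,force,up=.25):
    q=quat(long+np.pi/2)
    ctrl.movep([*xy,max(under+.08,.12)],q); ctrl.movel([*xy,under+dz],max_speed=.12); rep("down")
    ctrl.close_gripper(force); rep("closed")
    ctrl.movel([*xy,under+dz+.03],max_speed=.06); ctrl.movel([*xy,up],max_speed=.25); rep("lifted")
E
python3 - <<'E'
from h import *
pick((.5278,.0155),-.223,.078,.003,30)
q=quat(-1.327+np.pi/2)
ctrl.movep([.5816,-.2493,.12],q); ctrl.movel([.5816,-.2493,.03],max_speed=.12); rep("over")
ctrl.movel([.5816,-.2493,.0065],max_speed=.04); rep("placed")
ctrl.ungrasp(); rep("open"); ctrl.movel([.5816,-.2493,.15],max_speed=.2)
ctrl.movep([.5278,.0155,.25],quat(-.226+np.pi/2))
im,P,r,o=grab("wrist"); cv2.imwrite("pics/w2.png",im)
for z0,z1 in((.085,.112),(.07,.084),(.048,.06)):
    m=(P[...,2]>z0)&(P[...,2]<z1)&(np.hypot(P[...,0]-.52,P[...,1]-.012)<.1); q=P[m]
    if len(q)>20: print(z0,len(q),*[np.round(x,4) for x in rect(q[:,:2])],q[:,2].mean().round(4))
m=(P[...,2]>.013)&(P[...,2]<.05)&(np.hypot(P[...,0]-.5816,P[...,1]+.2493)<.06);q=P[m]
print(len(q)); 
if len(q)>20: print(rect(q[:,:2]),np.percentile(q[:,2],[5,50,95]))
E
```

```text
down t4.0 [0.5286 0.0155 0.0821] F [ 0.1  0.7 -0.2] w0.0856
closed t4.6 [0.5281 0.0155 0.0813] F [-0.6 -0.5  4.1] w0.0233
lifted t6.0 [0.527  0.0155 0.2487] F [-0.2  0.  -0.9] w0.0232
over t8.0 [ 0.5821 -0.2495  0.0308] F [-0.3  1.3 -0.4] w0.0234
placed t8.7 [ 0.5813 -0.2491  0.0064] F [-0.8  0.7  3.3] w0.0231
open t9.0 [ 0.5813 -0.2493  0.006 ] F [-1.3 -0.3 -3.5] w0.0353
0.07 1907 [0.5289 0.017 ] [35.5023 79.8063] -0.2286 0.0766
0.048 935 [0.518  0.0204] [56.3154 80.4927] 1.2933 0.0528
631
(array([ 0.58119495, -0.24841161]), [25.40530776977539, 67.95042419433594], np.float64(-1.3507161564201655)) [0.01571022 0.02379251 0.03142933]
```

View pics/w2.png

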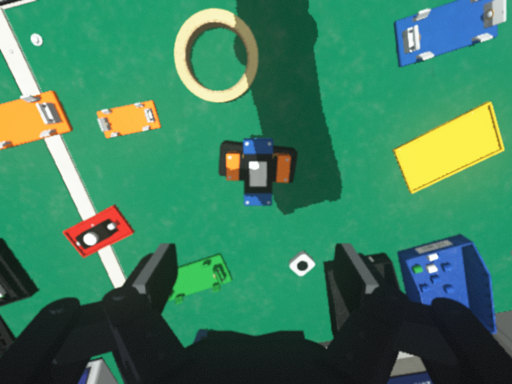

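The attenuator now lies flat in the red tray at (98,233) in this picture, within about 1 mm of the tray centre. Next, a closer look at both clips.

```bash
python3 - <<'E'
from h import *
for n,xy,a,hr in(("orange",(.4025,-.2815),-1.551,(6,20)),("blue",(.42,.2817),-1.517,(95,125))):
    ctrl.movep([*xy,.22],quat(a+np.pi/2))
    im,P,r,o=grab("wrist"); hsv=cv2.cvtColor(im,cv2.COLOR_BGR2HSV)
    near=np.hypot(P[...,0]-xy[0],P[...,1]-xy[1])<.075
    pl=near&(P[...,2]<.014)&(P[...,2]>0)&(hsv[...,0]>hr[0])&(hsv[...,0]<hr[1])&(hsv[...,1]>110)
    print(n,*[np.round(x,4) for x in rect(at_z(r,o,pl,.008))],P[pl][:,2].mean())
    for lo,hi in((.017,.025),(.024,.035)):
        k=near&(P[...,2]>lo)&(P[...,2]<hi); print(lo,k.sum(),*[np.round(x,4) for x in rect(P[k][:,:2])])
    cv2.imwrite(f"pics/clip_{n}.png",im); rep(n)
E
python3 -c "
import cv2,numpy as np
cv2.imwrite('pics/c2.png',np.hstack([cv2.imread('pics/clip_%s.png'%n)[60:300,70:450] for n in('orange','blue')]))"
```

```text
orange [ 0.4031 -0.2835] [ 53.7953 116.8901] -1.5458 0.006432938670716282
0.017 422 [ 0.4038 -0.284 ] [ 52.2506 106.9372] -1.5586
0.024 203 [ 0.4037 -0.2832] [25.1076 98.4962] -1.5508
orange t12.3 [ 0.4038 -0.2802  0.2199] F [ 0.2 -0.1  0.3] w0.0851
blue [0.4209 0.2812] [ 53.3639 116.0415] -1.5194 0.006485353684831204
0.017 432 [0.421  0.2846] [52.3587 98.7511] -1.5151
0.024 217 [0.422  0.2804] [ 39.1325 101.285 ] 1.485
blue t14.4 [0.4207 0.2806 0.22  ] F [0.4 0.2 0.4] w0.0855
```

View pics/c2.png

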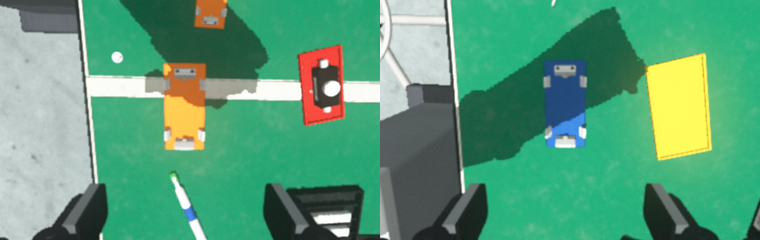

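```bash
cat >> h.py <<'E'
def insert(obj,olong,under,clip,clong,dz=.004,force=70):
    """pick a cartridge and press it into a clip; clong within pi/2 of the olong it was picked by"""
    pick(obj,olong,under,dz,force)
    u=lambda a:np.array([np.cos(a),np.sin(a)])
    off=0.
    q=quat(clong+np.pi/2); c=np.array(clip)
    ctrl.movep([*c,.13],q); ctrl.movel([*c,.055+dz],max_speed=.1); ctrl.pause(.3)
    e=c-get_state()["tcp_pos"][:2]; print("err",e.round(4)); c=c+e
    ctrl.movel([*c,.042+dz],max_speed=.04); rep("above")
    z=.042
    while z>.004:
        z-=.003; ctrl.movel([*c,z+dz],max_speed=.03); s=get_state(); f=s["contact_force"]
        print("z%.3f"%z,"act%.4f"%(s["tcp_pos"][2]-dz),f.round(1))
        if np.hypot(f[0],f[1])>25 or abs(f[2])>35: print("STOP"); break
E
python3 - <<'E'
from h import *
insert((.5289,.017),-.2275,.054,(.4207,.2812),-1.518)
im,P,r,o=grab("wrist"); cv2.imwrite("pics/w3.png",im)
E
```

```text
down t16.7 [0.5293 0.0173 0.0585] F [-0.4 -0.4 -0.2] w0.0851
closed t17.2 [0.5294 0.017  0.0587] F [-1.4 -0.4  6.7] w0.0323
lifted t18.7 [0.5281 0.0169 0.2486] F [-0.2  0.3 -0.1] w0.0326
err [-0.0002 -0.0001]
above t21.9 [0.4203 0.2809 0.0456] F [-0.7 -0.3 -0.3] w0.0326
z0.039 act0.0389 [-0.2 -0.1 -0.6]
z0.036 act0.0358 [-0.   0.5 -0.4]
z0.033 act0.0328 [-0.1  0.2 -0.9]
z0.030 act0.0298 [-0.2 -0.5 -0. ]
z0.027 act0.0268 [ 1.1  0.3 -1.1]
z0.024 act0.0238 [0.  0.3 0. ]
z0.021 act0.0208 [-0.6  0.2 -1. ]
z0.018 act0.0179 [ 0.9 -1.8  0.7]
z0.015 act0.0149 [ 2.6 -0.7 -2.1]
z0.012 act0.0115 [ 0.8 -1.2 -3.7]
z0.009 act0.0088 [ 0.5 -1.2 -1.5]
z0.006 act0.0086 [-6.9 -6.5 35.4]
STOP
```

View pics/w3.png

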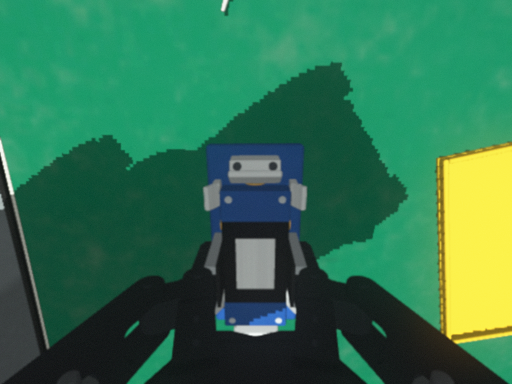

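The blue cartridge is seated in its clip at about (255,220). The push ended against the plate, after the snap pull-in showed up in the forces. I'll release, check its height, and go back over the stack.

```bash
python3 - <<'E'
from h import *
ctrl.ungrasp(); rep("open"); p=get_state()["tcp_pos"]; ctrl.movel([.4207,.2812,.22],max_speed=.2); ctrl.pause(.2)
im,P,r,o=grab("wrist"); cv2.imwrite("pics/w4.png",im)
near=np.hypot(P[...,0]-.4207,P[...,1]-.2812)<.034
m=near&(P[...,2]>.02)&(P[...,2]<.06); print("top z",np.percentile(P[m][:,2],[5,50,95]))
A=np.c_[P[m][:,:2],np.ones(m.sum())]; print("slope",np.linalg.lstsq(A,P[m][:,2],rcond=None)[0])
ctrl.movep([.52,.012,.2],quat(1.29-np.pi/2)); ctrl.pause(.2)
im,P,r,o=grab("wrist"); cv2.imwrite("pics/w5.png",im)
for z0,z1 in((.065,.1),(.046,.06),(.02,.034)):
    m=(P[...,2]>z0)&(P[...,2]<z1)&(np.hypot(P[...,0]-.52,P[...,1]-.012)<.085); q=P[m]
    if len(q)>20: print(z0,len(q),*[np.round(x,4) for x in rect(q[:,:2])],q[:,2].mean().round(4))
E
python3 -c "
import cv2,numpy as np
cv2.imwrite('pics/c3.png',np.hstack([cv2.imread('pics/w%d.png'%n)[60:300,70:450] for n in(4,5)]))"
```

```text
open t25.5 [0.4204 0.281  0.0098] F [0.8 0.6 0.1] w0.0851
top z [0.02947705 0.03066433 0.03192937]
slope [-3.17644319e-03  4.83053874e-06  3.20071468e-02]
0.046 2234 [0.5293 0.0167] [34.8455 80.6994] 1.2952 0.0527
0.02 1150 [0.4965 0.0246] [110.3693 110.5553] 1.2339 0.0277
```

View pics/c3.png

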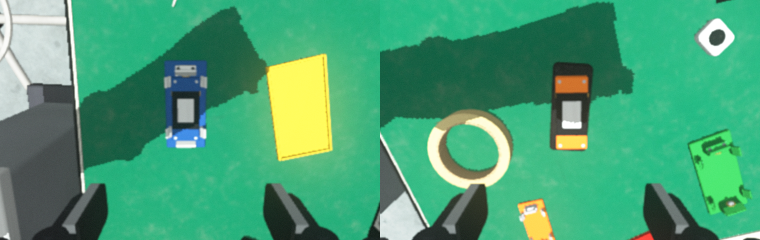

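The blue cartridge's top is level at about 32 mm after the camera's ~1.5 mm bias, so it is home. The orange one is at (0.5293,0.0167), yaw 1.295 (right half, about (572,107)).

```bash
python3 - <<'E'
from h import *
insert((.5293,.0167),1.2952-np.pi,.030,(.403,-.2830),-1.549)
E
```

```text
down t29.6 [0.53   0.0167 0.035 ] F [0.5 0.4 0.4] w0.0854
closed t30.1 [0.5296 0.0167 0.0346] F [-0.6  0.1  5.7] w0.0329
lifted t31.6 [0.5285 0.0167 0.2487] F [ 0.1  0.1 -1.3] w0.0329
err [-0.0002  0.0001]
above t34.6 [ 0.4025 -0.2827  0.0456] F [-0.9  0.3 -0.2] w0.0324
z0.039 act0.0389 [-0.2  0.  -1.2]
z0.036 act0.0358 [-0.6 -0.8 -0.9]
z0.033 act0.0328 [ 0.1  0.3 -1.5]
z0.030 act0.0298 [ 0.3 -0.3 -0.7]
z0.027 act0.0268 [ 0.3 -1.2 -1.3]
z0.024 act0.0238 [-0.  -0.2 -3.2]
z0.021 act0.0208 [ 0.4 -0.4 -0.5]
z0.018 act0.0181 [ 0.5 -2.6 -0.6]
z0.015 act0.0148 [ 0.8 -2.2 -3.5]
z0.012 act0.0117 [ 0.9 -2.6 -6.5]
z0.009 act0.0089 [ 0.7 -3.8 -1.1]
z0.006 act0.0085 [-5.   0.2 32.6]
z0.003 act0.0067 [-7.3  2.5 47.6]
STOP
```

```bash
python3 - <<'E'
from h import *
ctrl.ungrasp(); rep("open"); ctrl.movel([.403,-.283,.22],max_speed=.2); ctrl.pause(.2)
im,P,r,o=grab("wrist"); cv2.imwrite("pics/w6.png",im)
near=np.hypot(P[...,0]-.403,P[...,1]+.283)<.034
m=near&(P[...,2]>.02)&(P[...,2]<.06); print("top z",np.percentile(P[m][:,2],[5,50,95]))
A=np.c_[P[m][:,:2],np.ones(m.sum())]; print("slope",np.linalg.lstsq(A,P[m][:,2],rcond=None)[0])
ctrl.movep([.52,.012,.2],quat(1.29-np.pi/2)); ctrl.pause(.2)
im,P,r,o=grab("wrist"); cv2.imwrite("pics/w7.png",im)
m=(P[...,2]>.02)&(P[...,2]<.04)&(np.hypot(P[...,0]-.53,P[...,1]-.015)<.07); q=P[m]
m=blob(m,(257,170),100);q=P[m]; print(len(q),*[np.round(x,4) for x in rect(q[:,:2])],q[:,2].mean().round(4))
E
python3 -c "
import cv2,numpy as np
cv2.imwrite('pics/c4.png',np.hstack([cv2.imread('pics/w%d.png'%n)[60:300,70:450] for n in(6,7)]))"
```

```text
open t38.4 [ 0.4026 -0.2826  0.0067] F [ 0.5  0.8 -0.4] w0.0854
top z [0.02945588 0.03064128 0.0317882 ]
slope [ 0.00585523 -0.00089401  0.0280289 ]
3357 [0.5278 0.0166] [ 45.9747 104.9707] 1.235 0.0285
```

View pics/c4.png

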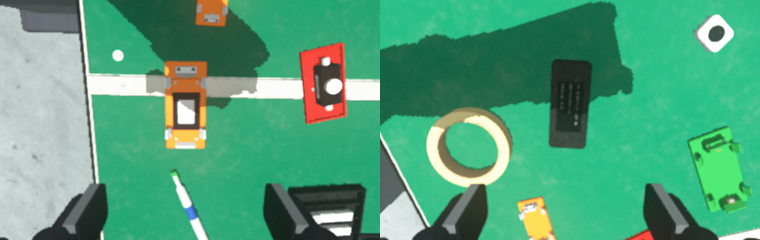

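Orange is level at the same height as blue, so it is home. The brick measures 46x105 at (0.5278,0.0166), yaw 1.235.

```bash
python3 - <<'E'
from h import *
pick((.5278,.0166),1.235-np.pi,0,.008,90,up=.15)
q=quat(-1.291+np.pi/2); c=(.574,.2838)
ctrl.movep([*c,.12],q); ctrl.movel([*c,.03],max_speed=.12); rep("over")
ctrl.movel([*c,.0115],max_speed=.04); rep("placed")
ctrl.ungrasp(); rep("open"); ctrl.movel([*c,.2],max_speed=.2); ctrl.pause(.2)
im,P,r,o=grab("wrist"); cv2.imwrite("pics/w8.png",im)
m=(P[...,2]>.02)&(P[...,2]<.045)&(np.hypot(P[...,0]-c[0],P[...,1]-c[1])<.07); m=blob(m,(257,170),100);q=P[m]
print(*[np.round(x,4) for x in rect(q[:,:2])],q[:,2].mean().round(4),np.linalg.lstsq(np.c_[q[:,:2],np.ones(len(q))],q[:,2],rcond=None)[0])
ctrl.set_joints([-1.002,.507,-.238,1.5,.126,1.149,-.155]); ctrl.pause(.2)
im,P,r,o=grab("top"); cv2.imwrite("pics/top1.png",im); rep("end")
E
```

```text
down t42.8 [0.5284 0.0165 0.0088] F [ 0.2  0.5 -0.9] w0.0859
closed t43.3 [0.528  0.0167 0.0088] F [-2.8  0.   8.1] w0.0438
lifted t44.5 [0.5271 0.0168 0.149 ] F [-0.   1.2 -2.7] w0.0444
over t46.5 [0.5746 0.2838 0.0308] F [-0.5  0.3 -2.6] w0.0441
placed t47.1 [0.5738 0.2838 0.0119] F [-2.4 -0.   6.5] w0.0438
open t47.6 [0.574  0.2838 0.0114] F [ 0.2 -0.9 -0. ] w0.0854
[0.5746 0.2843] [ 46.0067 103.6333] -1.2898 0.0315 [ 0.00241444 -0.00569914  0.0317529 ]
end t50.7 [0.2803 0.5587 0.2316] F [-0.1 -0.2  0.2] w0.0856
```

View pics/top1.png

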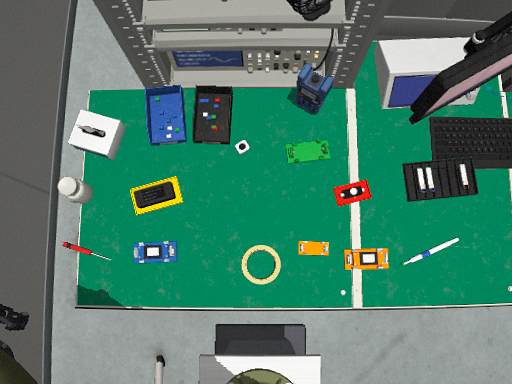

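Every unit is in its place: brick (157,195), attenuator (352,192), blue (155,251), orange (367,259). The roll and loupe have not moved. I'm handing the job in.

```bash
python3 -c "
from station import ticket; print(ticket.close_job())"
```

```text
the job is handed in; nothing more can be done
None
```

I took the stack apart from the top down and handed the job in after about 51 s of robot time. No verdict was reported.

| Unit | Where it went | Last check |
|---|---|---|
| Attenuator | Small red tray | About 1 mm from the tray centre, body top about 24 mm above the bench |
| Blue cartridge | Blue clip | Top level at about 31 mm by camera, 32 mm expected |
| Orange cartridge | Larger orange clip | Top level at about 31 mm by camera, 32 mm expected |
| Power brick | Large yellow tray | About 1 mm from the tray centre, top about 31.5 mm, level |

- **Camera bias:** the wrist camera reads about 1.5 mm low, which accounts for the cartridges reading 31 mm instead of 32 mm.
- **Clicks:** in both clips the downward push showed the pull-in of the catch and then a firm stop against the plate at about 35 N. On the orange one the fingers then slipped down about 2 mm at about 48 N; its height checked out after release.
- **Attenuator release:** when I opened the gripper it stopped at 35 mm, probably against the tray rim. The attenuator stayed flat, confirmed by picture after the lift.
- **Roll and loupe:** both are where they started in the final top picture, judged by eye. The arm is clear of everything.

No check failed.

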